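Unclip the used reagent cartridge from its dock

ROBOT

A 6-joint arm with a two-finger parallel gripper is mounted at the origin on the work surface. World frame = base frame: x ahead of the robot, y to its left, z up, the work surface at z = 0. Lengths are in m, angles in degrees, forces in N, time in s.
With the tool pointing down it reaches from about 0.325 to 0.85 m from the base axis. Payload 15.5 kg.
Tool frame: the origin (TCP) lies midway between the tips of the shut fingers; the grasp point (between the pads) lies 19 mm behind it; y points along the fingers, x is the direction in which the jaws open and shut, and the axes are right-handed (so a half turn about y gives the same grasp; the last joint's range is limited). The gripper opens to 91 mm and grips with 3 to 60 N. Pads are 32 mm wide; open, the fingers measure 118 mm over their backs; the gripper's body (76 mm by 178 mm) begins 60 mm behind the grasp point.
Start: joints at [-68.669, 28.281, 77.091, -0, 74.628, -5.472], TCP at [0.282, -0.558, 0.214] pointing down, gripper open.
Joint ranges: [-166.48, 166.48], [-47.26, 123.95], [12.59, 153.08], [-70.14, 250.14], [6.76, 159.57], [-176.63, 176.63]. Speed limits (degrees/s): [108.29, 108.29, 147.25, 172.46, 172.46, 172.46].

INTERFACE

Orientations are given as a 3x3 rotation matrix whose columns are the frame's x, y, z axes.
In Python, from bench import ctrl gives the robot as it stands. The module is installed in compiled form; this text tells all that it offers. Calls block until the motion is done:
- ctrl.goto(position, orientation): joint-space move of the TCP to a pose.
- ctrl.move_l(position, vel=0.15, ori=None, contact_N=None): straight line of the TCP; ori=None keeps the orientation; vel is the mean speed in m/s. With contact_N (N) it stops when the force on the tool has changed by that much, and returns True; else False.
- ctrl.movej(angles): joint-space move.
- ctrl.command_gripper(opening): opening from 0.0 (shut) to 1.0 (fully open); the grip force is fixed at half the most; returns when the fingers have stopped.
- ctrl.sleep(seconds).
- ctrl.ik(position, orientation): joint angles nearest the present ones, or None.
- ctrl.read_camera(name): name is "scene" or "side" or "wrist"; returns the picture (384x512x3 uint8, blue, green, red); there is no depth.
- ctrl.camera_params(name): a dict with "fx", "fy", "cx", "cy" (pixels), "pose" (4x4, takes a point from camera to world coordinates); the wrist camera has in their place "T_tool_cam" (4x4, takes a point from camera to tool coordinates, whose origin is the TCP and whose axes are the tool frame's). Camera axes: x right, y up, looking along -z (the intrinsics and any distortion apply to the point x, -y, -z); pixel columns grow to the right and rows downward; lengths in m; the calibration is good to about 2 mm. A picture is of the moment at which its call begins: read the wrist's pose just before it. camera_params takes no time and is no camera call.
A pose or a line that the arm cannot do raises ctrl.MotionError and nothing moves.
- ctrl.sign_off(): hands the job in, once; it reports no verdict.
Readings, each from a call of its own:
- ctrl.current_t(): time.
- ctrl.current_q(): joint angles.
- ctrl.current_dq(): joint speeds.
- ctrl.current_effort(): joint torques, N m.
- ctrl.current_tool_pos(): TCP position.
- ctrl.current_eef_rot(): TCP orientation.
- ctrl.current_contact_force(): force on the tool from outside, world axes, zero at the start.
- ctrl.current_wrist_torque(): the same for the moment, N m.
- ctrl.current_grip_width(): opening from 0.0 (shut) to 1.0 (fully open).
Only numpy, scipy, OpenCV 4.12 (cv2) and the standard library are available. Lean on these libraries where they do the work, as an engineer would, in place of code of your own. Each camera call takes 0.05 s, during which the arm holds its last target.

TASK

The blue-capped reagent cartridge in the docking station is used up: squeeze its two black side buttons together to free its latch, lift it out, and set it down gently, standing upright, inside the empty white basket. Leave the yellow-capped cartridge clipped in its slot.

Things in the scene. Friction and masses are not known exactly. Their poses are not given: they have to be found in the camera images.
- blue_cartridge: Used cartridge: upright white box with a blue cap, 40 mm along its x, 32 along y, 105 tall, about 0.2 kg. Origin: centre of its underside, z up. Black spring buttons (24 mm wide, 22 high, centred 83 mm above the origin) on its +x and -x faces: 53 mm over both, 41 pressed. It stands in a 45 mm deep slot (1.5 mm play) of a fixed dock whose top is 55 mm above the bench: the upper 60 mm stand clear.
- blue_cartridge_button_a (a joint): Travel of the blue cartridge's +x side button: 0 out, 0.006 m fully in; spring 3 N at rest, 7 N fully in. The -x button is its mirror image. Each carries a tooth hooked under the slot's rim: press both 5 mm or more and keep them squeezed until the cartridge's underside is above the station's top.
- yellow_cartridge: Cartridge to leave alone: same shape, size, buttons and latch, but with a yellow cap. It stands in the other slot of the same white and grey station (114 x 176 mm, nothing of it above 55 mm), 84 mm from the blue one, centre to centre, along the cartridges' y; both have the station's yaw. Origin: centre of its underside, z up.
- basket: Empty white perforated basket standing loose on the bench, 160 x 160 mm outside, 35 mm high, walls and floor 5 mm thick, 0.5 kg. Origin: centre of its underside, z up; its inner floor is 5 mm above that.
Mind the look-alikes: they are no part of the job. What is shaped like the blue_cartridge but red is not meant.

How it is judged (in metres and radians):
On the way, in this order (a step that is already met when the one before it is completed fails the run):
1. the blue cartridge's side buttons are squeezed in while it still sits in its slot (value of joint blue_cartridge_button_a above 0.004 m and distance of blue_cartridge from where it was at the start of the episode below 0.008 m), for 0.1 s.
2. the blue cartridge is lifted clear of the station (height (world z) of blue_cartridge above 0.056 m), for 0.05 s.
At the end, for the whole second after the job is handed in: The blue cartridge stands upright (within 10 degrees) and still on the floor of the basket, wholly inside its walls, with the basket flat on the bench; the yellow cartridge is still clipped in its slot, within 10 mm of where it was (x of blue_cartridge in the frame of basket between -0.062 and 0.062 m and y of blue_cartridge in the frame of basket between -0.062 and 0.062 m and z of blue_cartridge in the frame of basket below 0.012 m and angle between blue_cartridge's own z axis and vertical below 0.175 rad and height (world z) of basket below 0.012 m and angle between basket's own z axis and vertical below 0.1 rad and linear speed of blue_cartridge below 0.02 m/s and distance of yellow_cartridge from where it was at the start of the episode below 0.01 m); the robot touches nothing.
It fails at once if the yellow cartridge is pulled from its place (moved by more than 10 mm) (distance of yellow_cartridge from where it was at the start of the episode above 0.01 m).
It fails at once if the blue cartridge is dropped (falls free from the fingers at more than 0.7 m/s, about 25 mm of fall) (linear speed of blue_cartridge above 0.7 m/s and contact force between blue_cartridge and the fingers below 0.1 N).
It also fails if it takes over 40 s, if anything falls off the work surface, if the arm or the gripper's body presses on something with over 40 N, if the wrist force passes 120 N, or if a joint passes its speed limit or range.

## Working session

There is one attempt and no reset: what is moved stays moved. The work goes in short steps, each a Python script; the robot and the scene stay as the last script left them, time stands still between calls to the robot, and variables do not carry over. Pictures are saved under pics/ and viewed, and the job is handed in when it is done.

```bash
mkdir -p pics
python3 - <<'E'
from bench import ctrl
import cv2
print(ctrl.current_t())
for n in ("scene","side","wrist"):
    im=ctrl.read_camera(n); cv2.imwrite(f"pics/{n}0.png",im)
    p=ctrl.camera_params(n); print(n,p)
print(ctrl.current_tool_pos(),ctrl.current_eef_rot())
E
```

```text
0.0
scene {'fx': 424.7069118571529, 'fy': 424.7069118571529, 'cx': 257.0413060207779, 'cy': 188.28026651690993, 'pose': array([[ 0.35342282, -0.54459566,  0.76059705,  1.27136841],
       [ 0.93546282,  0.20464462, -0.28814908, -0.35291841],
       [ 0.00127265,  0.81334872,  0.58177507,  0.61053169],
       [ 0.        ,  0.        ,  0.        ,  1.        ]])}
side {'fx': 429.6082341200194, 'fy': 429.6082341200194, 'cx': 253.59289217569903, 'cy': 184.8343801224518, 'pose': array([[-0.98937362,  0.08202939, -0.12004594,  0.45186509],
       [-0.14458443, -0.46798474,  0.8718289 ,  0.73253199],
       [ 0.01533592,  0.87992128,  0.47487193,  0.48871004],
       [ 0.        ,  0.        ,  0.        ,  1.        ]])}
wrist {'fx': 304.5785887693501, 'fy': 304.5785887693501, 'cx': 253.8830378485486, 'cy': 195.33602023436248, 'T_tool_cam': array([[ 9.99999920e-01, -1.70101715e-04,  3.63008173e-04,
        -1.21903156e-04],
       [ 3.97208497e-04,  2.98052337e-01, -9.54549447e-01,
        -1.70845320e-01],
       [ 5.41750638e-05,  9.54549514e-01,  2.98052380e-01,
         8.49401802e-02],
       [ 0.00000000e+00,  0.00000000e+00,  0.00000000e+00,
         1.00000000e+00]])}
[ 0.28172869 -0.55760365  0.21348049] [[ 4.50901075e-01 -3.14660766e-04  8.92573875e-01]
 [-8.92573479e-01  8.46298067e-04  4.50901173e-01]
 [-8.97264454e-04 -9.99999592e-01  1.00738853e-04]]
```

View pics/scene0.png

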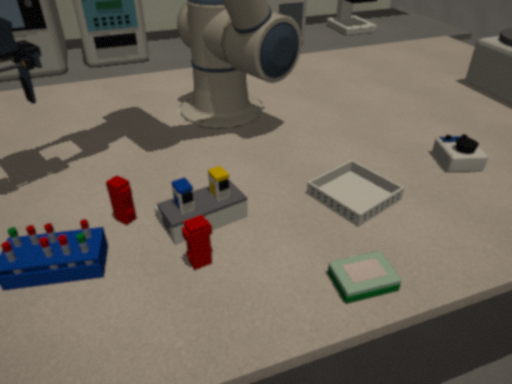

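View pics/side0.png

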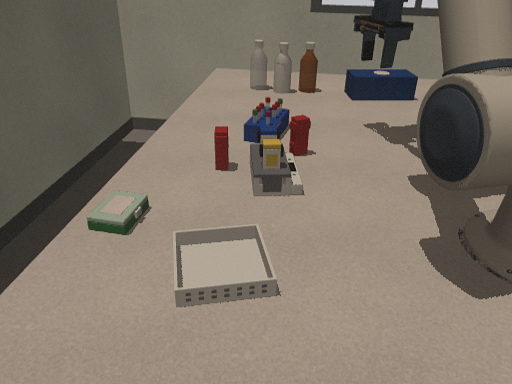

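View pics/wrist0.png

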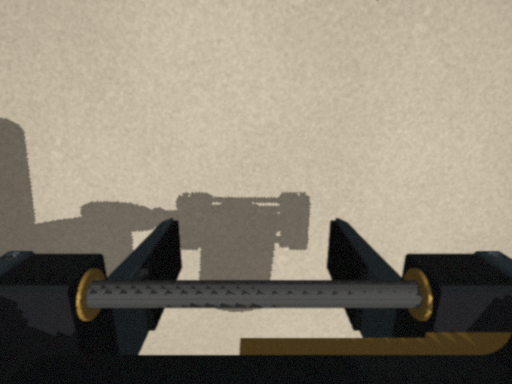

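The scene view shows the station with the blue cap at (182,187) and the yellow cap at (219,175), with the basket around (355,192). Two red look-alikes stand at (121,200) and (198,242). In the side view the yellow cartridge (271,150) hides most of the blue one. I'll enlarge crops next.

Run:
```python
import cv2
a=cv2.imread("pics/scene0.png"); b=cv2.imread("pics/side0.png")
cv2.imwrite("pics/c1.png",cv2.resize(a[155:275,95:255],None,fx=5,fy=5,interpolation=cv2.INTER_CUBIC))
cv2.imwrite("pics/c2.png",cv2.resize(b[100:200,205:325],None,fx=6,fy=6,interpolation=cv2.INTER_CUBIC))
cv2.imwrite("pics/c3.png",cv2.resize(a[155:230,300:410],None,fx=7,fy=7,interpolation=cv2.INTER_CUBIC))
cv2.imwrite("pics/c4.png",cv2.resize(b[215:310,160:285],None,fx=6,fy=6,interpolation=cv2.INTER_CUBIC))
```

```text
(no output)
```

View pics/c1.png

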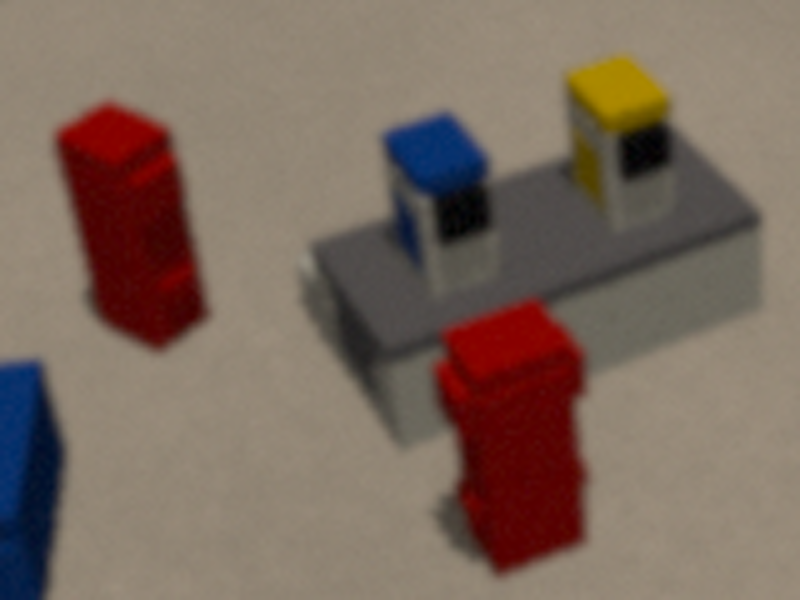

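View pics/c2.png

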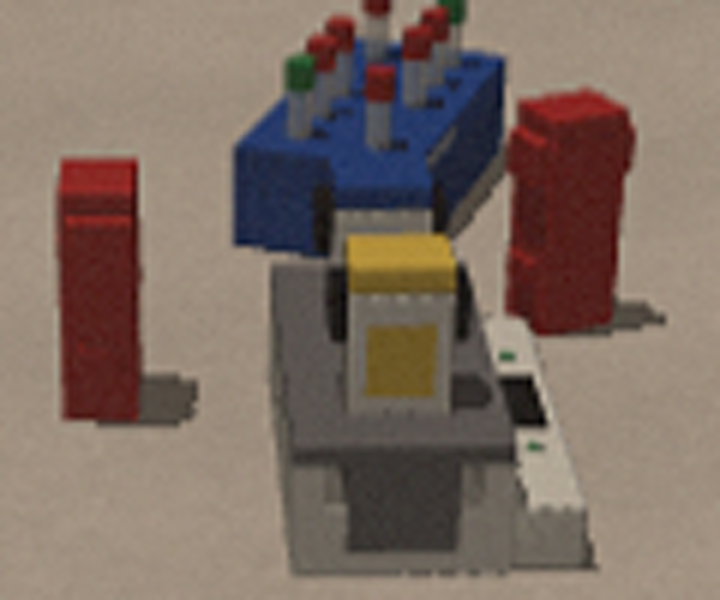

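View pics/c3.png

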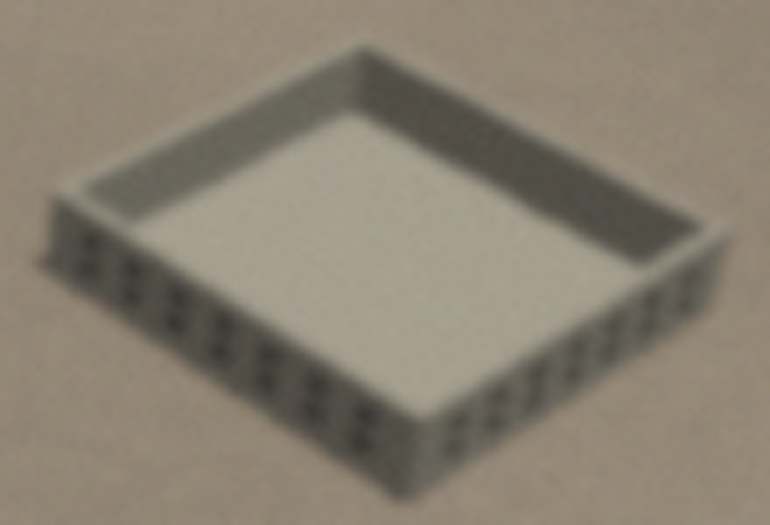

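View pics/c4.png

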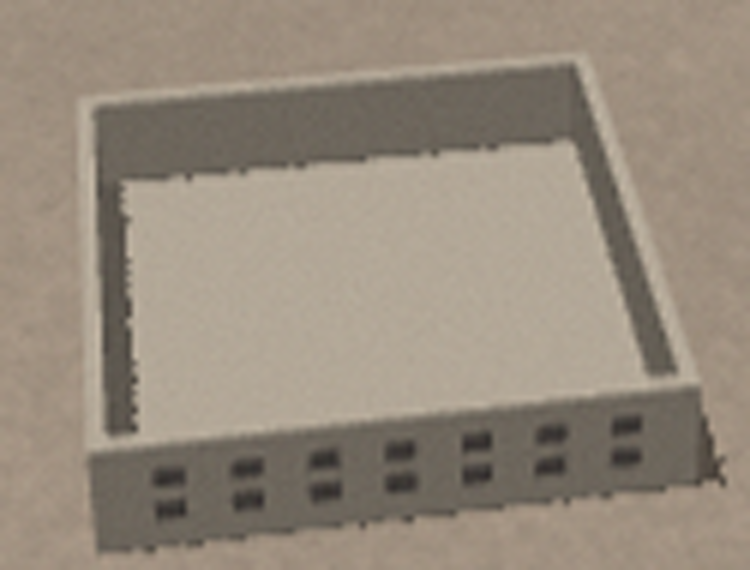

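Could be taken for the target: the blue cap (182,187), the yellow cap (219,175), red (121,200), red (198,242) and the blue rack (50,255). By the description I choose the white body with the blue cap and black buttons. Next I triangulate the station, caps and basket.

```bash
cat > h.py <<'E'
import numpy as np, cv2
from bench import ctrl
def ray(P,px,pose):
    d=np.array([(px[0]-P['cx'])/P['fx'],-(px[1]-P['cy'])/P['fy'],-1.]); d=pose[:3,:3]@d
    return pose[:3,3],d/np.linalg.norm(d)
def plane(r,z): o,d=r; return o+d*(z-o[2])/d[2]
def tri(rs):
    A=0;b=0
    for o,d in rs:
        M=np.eye(3)-np.outer(d,d);A=A+M;b=b+M@o
    p=np.linalg.solve(A,b)
    return p,[np.linalg.norm((np.eye(3)-np.outer(d,d))@(p-o)) for o,d in rs]
def proj(P,pose,X):
    c=np.linalg.inv(pose)@np.append(X,1); return np.array([P['cx']+P['fx']*c[0]/-c[2],P['cy']-P['fy']*c[1]/-c[2]])
def uncrop(p,off,s): return [(p[0]+.5)/s-.5+off[0],(p[1]+.5)/s-.5+off[1]]
E
python3 - <<'E'
from h import *
np.set_printoptions(precision=4,suppress=True)
S=ctrl.camera_params("scene");D=ctrl.camera_params("side")
rs=lambda p:ray(S,p,S['pose']); rd=lambda p:ray(D,p,D['pose'])
c1=lambda p:uncrop(p,(95,155),5);c2=lambda p:uncrop(p,(205,100),6);c3=lambda p:uncrop(p,(300,155),7);c4=lambda p:uncrop(p,(160,215),6)
for n,a,b in [("y++",(668,100),(347,264)),("y-+",(622,57),(455,264)),("y+-",(615,130),(348,237)),("y--",(565,75),(447,235))]:
    print(n,*tri([rs(c1(a)),rd(c2(b))]))
for n,a,b in [("st +x+y",(760,213),(292,458)),("st -x-y",(315,245),(480,265)),("st +x-y",(390,352),(272,265))]:
    print(n,*tri([rs(c1(a)),rd(c2(b))]), plane(rs(c1(a)),.055),plane(rd(c2(b)),.055))
for n,a in [("st-x+y",(675,130))]: print(n,plane(rs(c1(a)),.055))
for n,a in [("b far",(385,138)),("b near",(435,192)),("b right",(488,160)),("b back",(443,113))]: print(n,plane(rs(c1(a)),.115))
for n,a in [("redL",(110,125)),("redR",(515,325))]: print(n,plane(rs(c1(a)),.105))
for n,a,b in [("bk",(362,42),(695,382)),("bk",(60,195),(585,58)),("bk",(420,418),(83,100)),("bk",(725,232),(92,452))]:
    print(n,*tri([rs(c3(a)),rd(c4(b))]),plane(rs(c3(a)),.035),plane(rd(c4(b)),.035))
E
```

```text
y++ [ 0.5552 -0.1468  0.1152] [np.float64(0.0006771251979061024), np.float64(0.0006771251979060812)]
y-+ [ 0.5157 -0.1552  0.1148] [np.float64(0.0006063900904956748), np.float64(0.0006063900904958287)]
y+- [ 0.5601 -0.1733  0.1125] [np.float64(0.003665980536059701), np.float64(0.00366598053605971)]
y-- [ 0.5212 -0.1822  0.1151] [np.float64(0.0006400812258333544), np.float64(0.0006400812258332501)]
st +x+y [ 0.5681 -0.11    0.0533] [np.float64(0.0012749833617573282), np.float64(0.0012749833617572797)] [ 0.5684 -0.1109  0.055 ] [ 0.5683 -0.1047  0.055 ]
st -x-y [ 0.5163 -0.2974  0.0534] [np.float64(0.002795159762547497), np.float64(0.0027951597625475335)] [ 0.5229 -0.2968  0.055 ] [ 0.5148 -0.2994  0.055 ]
st +x-y [ 0.6033 -0.2812  0.0553] [np.float64(0.0006489370553855869), np.float64(0.0006489370553855929)] [ 0.6039 -0.281   0.055 ] [ 0.6032 -0.2832  0.055 ]
st-x+y [ 0.4943 -0.1263  0.055 ]
b far [ 0.542  -0.2635  0.115 ]
b near [ 0.5861 -0.2526  0.115 ]
b right [ 0.5721 -0.2278  0.115 ]
b back [ 0.5324 -0.2373  0.115 ]
redL [ 0.4771 -0.3681  0.105 ]
redR [ 0.6651 -0.241   0.105 ]
bk [0.4878 0.2023 0.0342] [np.float64(0.0006380826392878305), np.float64(0.0006380826392878745)] [0.4897 0.2015 0.035 ] [0.4873 0.2025 0.035 ]
bk [0.5377 0.0546 0.0345] [np.float64(0.0006481851317108794), np.float64(0.0006481851317107721)] [0.5393 0.0542 0.035 ] [0.5372 0.0545 0.035 ]
bk [0.6862 0.104  0.0353] [np.float64(0.000208125246573988), np.float64(0.00020812524657404805)] [0.6861 0.1043 0.035 ] [0.6862 0.1034 0.035 ]
bk [0.6362 0.2531 0.0343] [np.float64(0.00011689841265869695), np.float64(0.00011689841265888438)] [0.6368 0.2523 0.035 ] [0.636 0.254 0.035]
```

The corners agree with the known sizes. The cap tops come out at z≈0.115 (10 mm slot floor + 105), the yellow-blue distance is 84 mm, the station top is ≈0.055, and the basket side is 157–160 mm. The blue cartridge sits at about (0.558,-0.245) with yaw about 12–13°. I'll confirm its height and position from two wrist views.

```bash
cat >> h.py <<'E'
def R(yaw):
    c,s=np.cos(np.radians(yaw)),np.sin(np.radians(yaw)); x=np.array([c,s,0]);y=np.array([0,0,-1.]);return np.stack([x,y,np.cross(x,y)],1)
E
python3 - <<'E'
from h import *
np.set_printoptions(precision=4,suppress=True)
for y in (12.6,192.6):
  for p in ([.558,-.245,.27],[.558,-.245,.074],[.587,.153,.2],[.587,.153,.07]): print(y,p,ctrl.ik(p,R(y)))
y=12.6 if ctrl.ik([.558,-.245,.27],R(12.6)) is not None else 192.6
q=ctrl.ik([.558,-.245,.27],R(192.6));
import json
P=ctrl.camera_params("wrist");out=[]
qs={y:ctrl.ik([.558,-.245,.27],R(y)) for y in (12.6,192.6)}
y=min([k for k in qs if qs[k] is not None],key=lambda k:np.abs(np.array(qs[k])-ctrl.current_q()).max())
z=R(y)[:,2]
for i,off in enumerate((0.0,-.08)):
    p=np.array([.558,-.245,.27])+off*z+R(y)[:,0]*(0.0 if i==0 else .05)
    ctrl.goto(p,R(y)) if i==0 else ctrl.move_l(p)
    T=np.eye(4);T[:3,:3]=ctrl.current_eef_rot();T[:3,3]=ctrl.current_tool_pos()
    im=ctrl.read_camera("wrist");cv2.imwrite(f"pics/w{i+1}.png",im);np.save(f"w{i+1}.npy",T@P['T_tool_cam'])
    print(y,T[:3,3],ctrl.current_t())
E
```

```text
12.6 [0.558, -0.245, 0.27] [-29.3172  24.3267  74.8587  -0.      80.8147 -41.9172]
12.6 [0.558, -0.245, 0.074] [-29.3172  36.1896  87.5614  -0.      56.249  -41.9172]
12.6 [0.587, 0.153, 0.2] [ 8.9705 27.5507 80.8237 -0.     71.6255 -3.6295]
12.6 [0.587, 0.153, 0.07] [ 8.9705 36.3235 88.149  -0.     55.5275 -3.6295]
192.6 [0.558, -0.245, 0.27] [-29.3172  24.3267  74.8587   0.      80.8147 138.0828]
192.6 [0.558, -0.245, 0.074] [-29.3172  36.1896  87.5614  -0.      56.249  138.0828]
192.6 [0.587, 0.153, 0.2] [  8.9705  27.5507  80.8237  -0.      71.6255 176.3705]
192.6 [0.587, 0.153, 0.07] [  8.9705  36.3235  88.149   -0.      55.5275 176.3705]
12.6 [ 0.5575 -0.246   0.2698] 1.75
12.6 [ 0.6237 -0.312   0.2698] 2.575
```

View pics/w1.png

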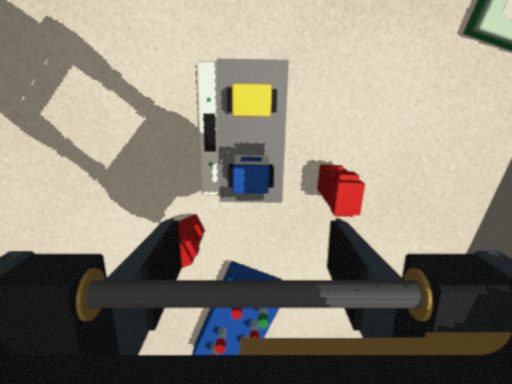

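View pics/w2.png

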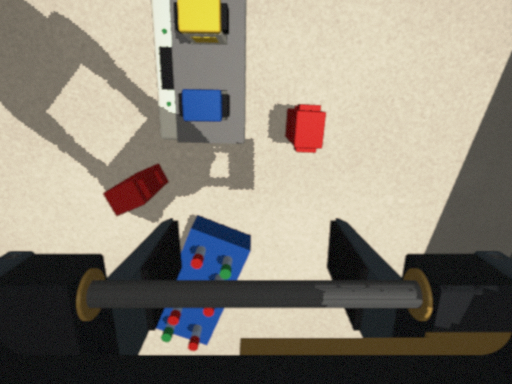

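w1 shows the blue cap at (252,178) with black buttons either side, and yellow at (252,99). In w2 blue is at (202,104) and yellow at (199,17). The buttons lie along image x, the jaw direction. Next I enlarge both.

Run:
```python
import cv2
a=cv2.imread("pics/w1.png"); b=cv2.imread("pics/w2.png")
r=lambda x:cv2.resize(x,None,fx=8,fy=8,interpolation=cv2.INTER_CUBIC)
cv2.imwrite("pics/cw1.png",r(a[145:205,210:300]))
cv2.imwrite("pics/cw2.png",r(b[75:135,160:250]))
```

```text
(no output)
```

View pics/cw1.png

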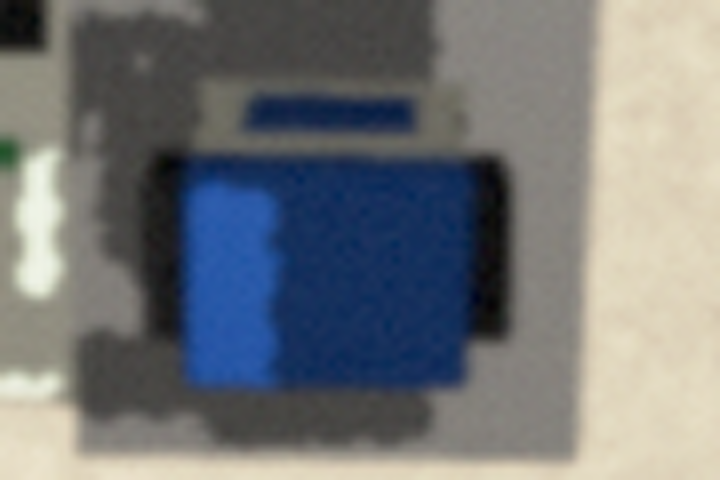

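View pics/cw2.png

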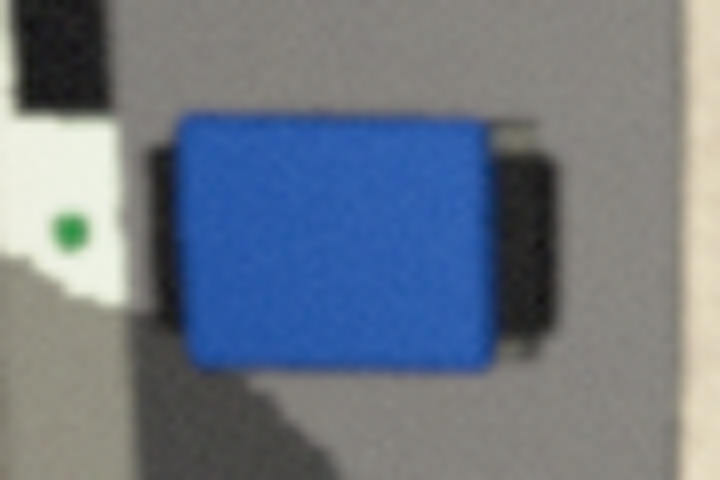

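Run:
```python
from h import *
np.set_printoptions(precision=4,suppress=True)
P=ctrl.camera_params("wrist");A=np.load("w1.npy");B=np.load("w2.npy")
a=[(183,181),(472,180),(466,386),(185,386)];b=[(178,115),(492,117),(496,370),(190,370)]
pts=[]
for p,q in zip(a,b):
    ra=ray(P,uncrop(p,(210,145),8),A);rb=ray(P,uncrop(q,(160,75),8),B)
    t,e=tri([ra,rb]);pts.append(t);print(t,e[0],plane(ra,.115),plane(rb,.115))
pts=np.array(pts);print(pts.mean(0))
for l,r in((0,1),(3,2)):
    d=pts[r]-pts[l];print(np.degrees(np.arctan2(d[1],d[0])),np.linalg.norm(d))
# station right edge in w1 (z=.055): full px
for T,p,q in((A,(288,60),(282,202)),(B,(245.5,75),(244.6,143))):
    u=plane(ray(P,p,T),.055);v=plane(ray(P,q,T),.055);print(u,v,np.degrees(np.arctan2(-(u-v)[0],(u-v)[1])))
```

```text
[ 0.5317 -0.2348  0.1185] 0.000734020810922484 [ 0.5311 -0.2361  0.115 ] [ 0.5315 -0.2343  0.115 ]
[ 0.5699 -0.2265  0.117 ] 0.0007989895967054952 [ 0.5695 -0.2274  0.115 ] [ 0.5702 -0.2259  0.115 ]
[ 0.576  -0.2569  0.1115] 0.00031576609785219156 [ 0.5754 -0.2561  0.115 ] [ 0.5765 -0.2564  0.115 ]
[ 0.5371 -0.2654  0.1125] 5.3072132152238205e-05 [ 0.5371 -0.2646  0.115 ] [ 0.5377 -0.265   0.115 ]
[ 0.5537 -0.2459  0.1149]
12.250056443244814 0.0390558304043895
12.298630011740087 0.039817529752133644
[ 0.5679 -0.1108  0.055 ] [ 0.6035 -0.2816  0.055 ] 11.768038679028507
[ 0.589  -0.2035  0.055 ] [ 0.6047 -0.2818  0.055 ] 11.300018240047455
```

Both wrist views put the cap top at z = 0.115, which agrees with the text, with cap length 39–40 mm and yaw ≈12°. The wrist views give a centre of (0.5537,-0.2459). The scene view gives (0.558,-0.245), and yellow + 84 mm gives (0.5555,-0.2463). I'll use (0.5547,-0.2459) and look again just above.

Run:
```python
from h import *
np.set_printoptions(precision=4,suppress=True)
Y=12.0;g=np.array([.5547,-.2459])
ctrl.command_gripper(1.0)
ctrl.goto([*g,.19],R(Y))
ctrl.sleep(.2)
e=ctrl.current_tool_pos()[:2]-g;print("err",e)
ctrl.move_l([*(g-e),.135],vel=.1);ctrl.sleep(.2)
print(ctrl.current_tool_pos(),ctrl.current_contact_force(),ctrl.current_t())
T=np.eye(4);T[:3,:3]=ctrl.current_eef_rot();T[:3,3]=ctrl.current_tool_pos()
P=ctrl.camera_params("wrist");np.save("w3.npy",T@P['T_tool_cam'])
for n in("wrist","scene","side"): cv2.imwrite(f"pics/{n}3.png",ctrl.read_camera(n))
a=cv2.imread("pics/scene3.png")
cv2.imwrite("pics/c5.png",cv2.resize(a[95:275,95:295],None,fx=3.3,fy=3.3,interpolation=cv2.INTER_CUBIC))
a=cv2.imread("pics/side3.png")
cv2.imwrite("pics/c6.png",cv2.resize(a[60:200,205:345],None,fx=4,fy=4,interpolation=cv2.INTER_CUBIC))
```

```text
err [ 0.0009 -0.0007]
[ 0.5542 -0.2454  0.1357] [ 0.4378  0.0077 -0.4648] 4.4583
```

View pics/wrist3.png

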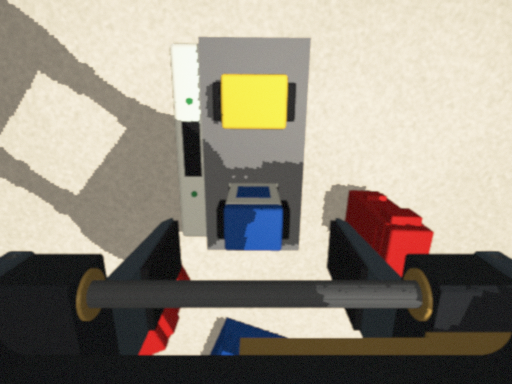

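View pics/c5.png

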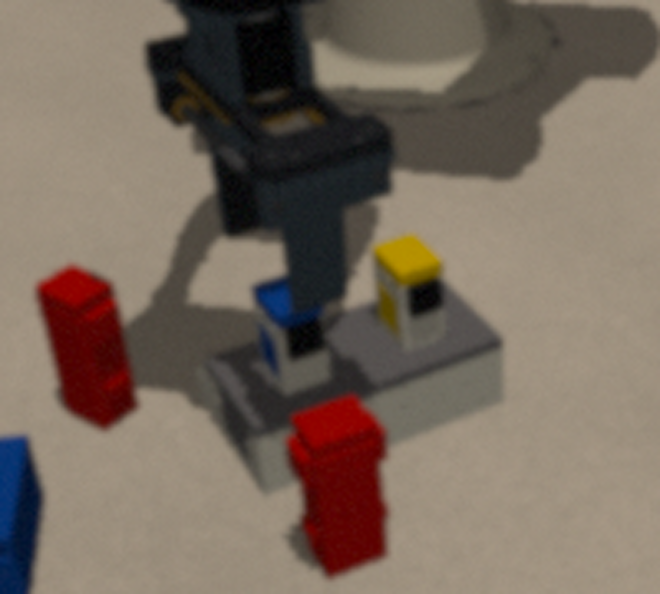

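View pics/c6.png

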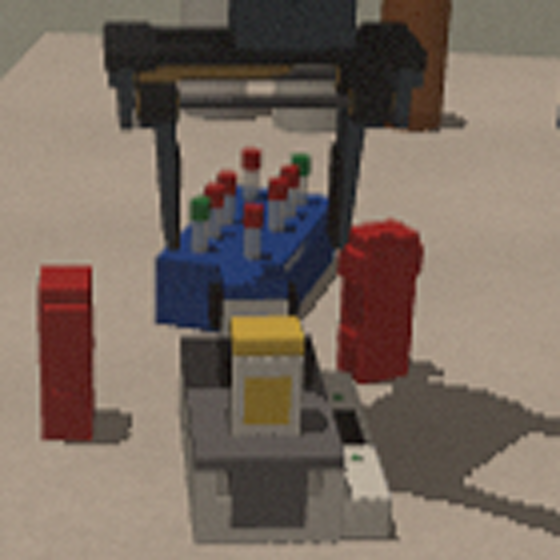

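The cap (columns 224–283, centre 253.5) is centred on the tool's mid-plane (cx 253.9). The fingers straddle it and the red ones stand clear. Now I descend and squeeze.

Run:
```python
from h import *
np.set_printoptions(precision=4,suppress=True)
g=ctrl.current_tool_pos()[:2]
print("hit",ctrl.move_l([.5542,-.2458,.074],vel=.08,contact_N=8))
ctrl.sleep(.2);f0=ctrl.current_contact_force();print(ctrl.current_tool_pos(),f0)
ctrl.command_gripper(0.0);ctrl.sleep(.4)
f=ctrl.current_contact_force()-f0
print("width mm",ctrl.current_grip_width()*91,"df tool",R(12).T@f,ctrl.current_wrist_torque(),ctrl.current_tool_pos(),ctrl.current_t())
cv2.imwrite("pics/wrist4.png",ctrl.read_camera("wrist"))
```

```text
hit False
[ 0.5544 -0.2459  0.0745] [-0.6162  1.4191  0.2671]
width mm 39.97607512573023 df tool [ 0.1511 -1.2839 -2.7422] [ 0.0035 -0.2159 -0.0138] [ 0.5543 -0.2458  0.074 ] 6.9583
```

View pics/wrist4.png

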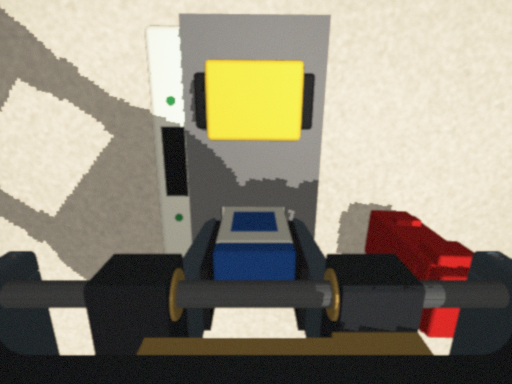

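The grip width is 40 mm (41 expected when pressed) and side forces are small, so both buttons are in. Next is a straight lift with a force stop, in case the latch still holds.

Run:
```python
from h import *
np.set_printoptions(precision=4,suppress=True)
print("hit",ctrl.move_l([.5543,-.2458,.10],vel=.04,contact_N=15),ctrl.current_contact_force(),ctrl.current_grip_width()*91)
if ctrl.current_tool_pos()[2]>.097:
    print("hit",ctrl.move_l([.5543,-.2458,.24],vel=.1,contact_N=20))
ctrl.sleep(.2)
print(ctrl.current_tool_pos(),ctrl.current_contact_force(),ctrl.current_grip_width()*91,ctrl.current_t())
cv2.imwrite("pics/scene5.png",ctrl.read_camera("scene"));cv2.imwrite("pics/side5.png",ctrl.read_camera("side"))
a=cv2.imread("pics/scene5.png")[20:260,80:300];b=cv2.imread("pics/side5.png")[0:240,180:400]
cv2.imwrite("pics/c7.png",cv2.resize(np.hstack([a,b]),None,fx=1.8,fy=1.8,interpolation=cv2.INTER_CUBIC))
```

```text
hit False [ 0.0185  0.1718 -1.2409] 40.13230639075491
hit False
[ 0.5542 -0.2458  0.2396] [-0.2227  0.0252 -1.0664] 39.980140648913725 9.5583
```

View pics/c7.png

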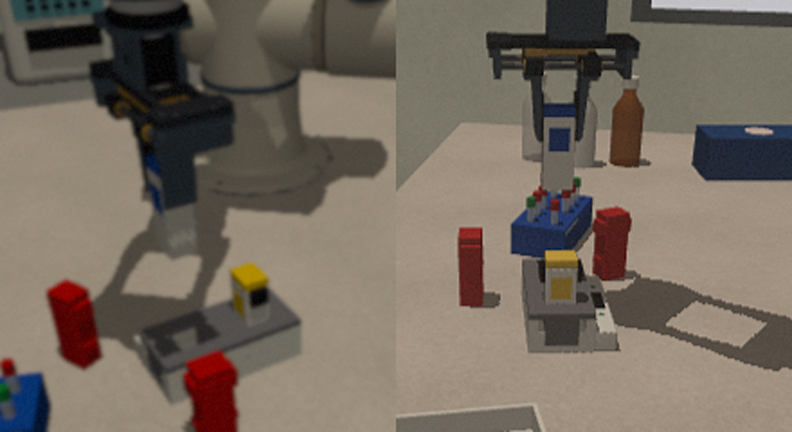

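The blue cartridge hangs upright between the fingers, its slot is empty, and yellow is still in place. Now over to the basket centre (0.587,0.1535), basket yaw ≈19°.

Run:
```python
from h import *
np.set_printoptions(precision=4,suppress=True)
ctrl.goto([.587,.1535,.24],R(19));ctrl.sleep(.2)
ctrl.move_l([.587,.1535,.13],vel=.12);ctrl.sleep(.2)
print(ctrl.current_tool_pos(),ctrl.current_contact_force(),ctrl.current_grip_width()*91,ctrl.current_t())
a=ctrl.read_camera("scene")[60:260,260:460];b=ctrl.read_camera("side")[110:310,130:330]
cv2.imwrite("pics/c8.png",cv2.resize(np.hstack([a,b]),None,fx=2,fy=2,interpolation=cv2.INTER_CUBIC))
```

```text
[0.5873 0.1536 0.1306] [ 0.0728  0.0893 -1.8428] 39.991882705360176 12.6083
```

View pics/c8.png

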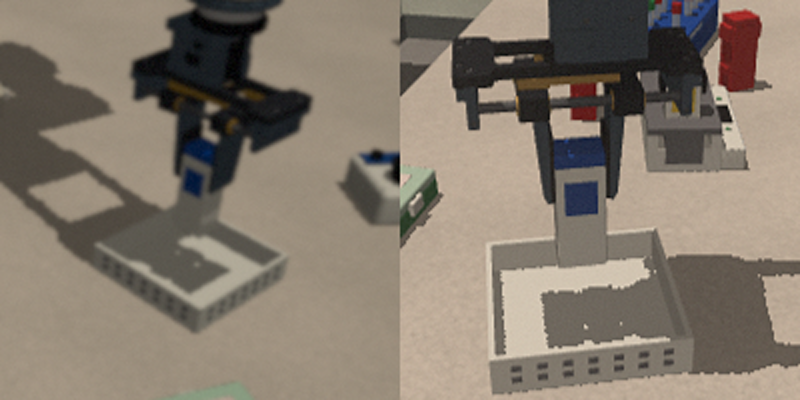

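The cartridge hangs upright over the basket. I'll lower it until it touches.

Run:
```python
from h import *
np.set_printoptions(precision=4,suppress=True)
ctrl.move_l([.587,.1535,.085],vel=.08);ctrl.sleep(.2)
print("hit",ctrl.move_l([.587,.1535,.062],vel=.015,contact_N=4))
print(ctrl.current_tool_pos(),ctrl.current_contact_force(),ctrl.current_grip_width()*91,ctrl.current_t())
a=ctrl.read_camera("scene")[60:260,260:460];b=ctrl.read_camera("side")[110:310,130:330]
cv2.imwrite("pics/c9.png",cv2.resize(np.hstack([a,b]),None,fx=2,fy=2,interpolation=cv2.INTER_CUBIC))
```

```text
hit True
[0.5867 0.1534 0.0688] [-1.2157 -0.4329  7.1941] 39.68830378875447 14.6417
```

View pics/c9.png

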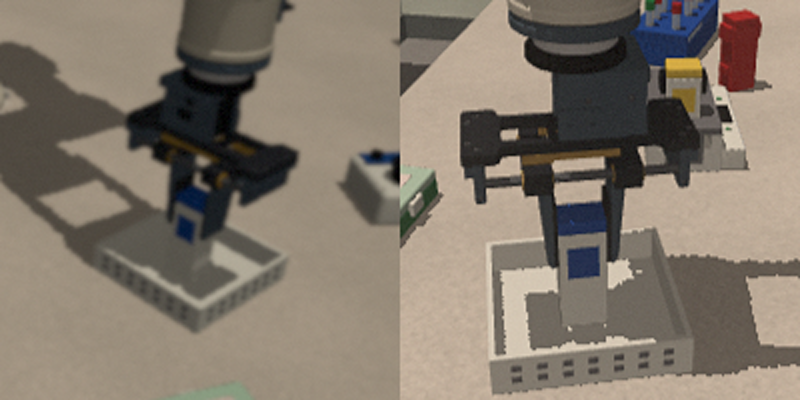

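Contact came at TCP z = 0.0688 (0.069 expected), so the cartridge stands on the basket floor. Release and retreat straight up.

Run:
```python
from h import *
np.set_printoptions(precision=4,suppress=True)
ctrl.command_gripper(1.0);ctrl.sleep(.3)
p=ctrl.current_tool_pos();print(p,ctrl.current_contact_force(),ctrl.current_grip_width())
ctrl.move_l([p[0],p[1],.25],vel=.08)
ctrl.goto([.50,.0,.3],R(0));ctrl.sleep(.3)
print(ctrl.current_tool_pos(),ctrl.current_contact_force(),ctrl.current_t())
s=ctrl.read_camera("scene");d=ctrl.read_camera("side")
cv2.imwrite("pics/scene10.png",s);cv2.imwrite("pics/side10.png",d)
a=s[110:270,260:420];b=d[160:320,140:300]
cv2.imwrite("pics/c10.png",cv2.resize(np.hstack([a,b]),None,fx=2.5,fy=2.5,interpolation=cv2.INTER_CUBIC))
```

```text
[0.5864 0.1534 0.0684] [ 0.5442  0.191  -1.0581] 0.9972216032800907
[0.5002 0.0006 0.2996] [ 0.7405  0.8087 -0.4966] 19.4167
```

View pics/c10.png

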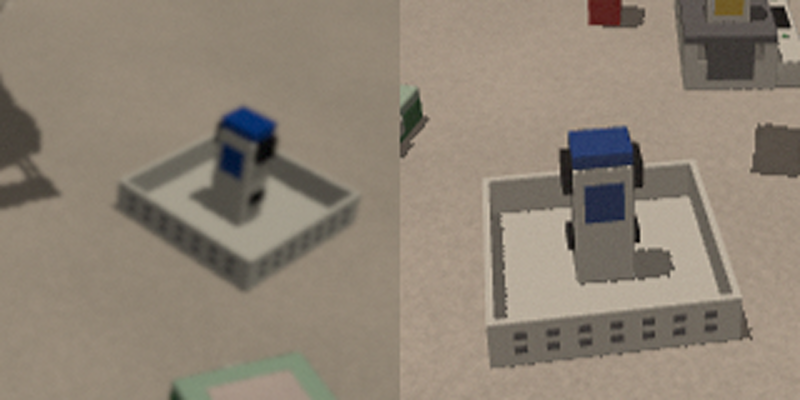

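View pics/scene10.png

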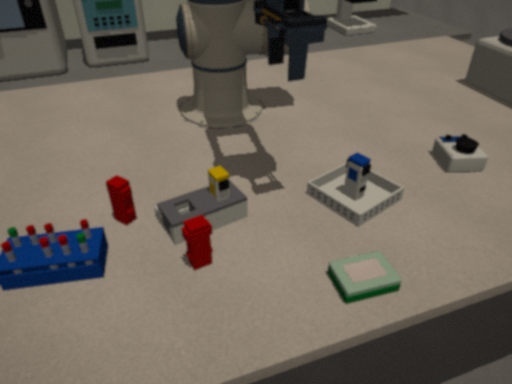

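The blue cartridge stands upright near the middle of the flat basket (scene (357,175)). The yellow one is still in its slot at (219,175), as before, and the arm is clear.

```bash
python3 -c "
from bench import ctrl
ctrl.sign_off();print(ctrl.current_t())"
```

```text
the job is handed in; nothing more can be done
the job is handed in; nothing more can be done
```

The blue cartridge is out of the dock and standing upright in the basket, and I handed the job in after about 19.5 s of robot time. `sign_off` gave no verdict.

- **Squeeze and lift:** I found the cartridge with the scene camera and two wrist views, with the cap top measured at 0.115 m as expected. Squeezing both buttons brought the grip to 40 mm, where 41 mm was expected with both pressed. It lifted out with no sign of the latch holding.
- **Placing:** I lowered it to the basket centre and felt the floor at TCP height 0.0688 m (0.069 m expected). I then let go and moved straight up and away.
- **Last checks:** The final pictures show the blue cartridge upright near the basket's middle, the basket flat, the yellow cartridge unmoved in its slot, and the arm clear of everything. I judged these by eye and did not measure them again.
- **Disagreement:** The scene camera alone placed the cartridge about 4 mm further out in x than the wrist views. I used a value close to the wrist views, and a closer look before the grasp showed the cap centred between the fingers.

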